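# Clamp the pepper mill in the cam-lever holder and free its head

## Robot

A 6-joint arm with a two-finger parallel gripper is mounted at the origin on a cart in front of the work surface, level with it; the furniture and walls round the work are solid. World frame = base frame: x ahead of the robot, y to its left, z up, the work surface at z = 0. Lengths are in mm, angles in rad, forces in N, time in s.
With the tool pointing down it reaches from about 350 to 975 mm from the base axis. Payload 7.1 kg.
Tool frame: the origin (TCP) lies on the centre line of the jaws, within the pads' length; the fingertips stand 17 mm ahead of it and the grasp point (between the pads) lies 2 mm behind it (tip_extent is the distance from the TCP to the fingertips, in mm); z points along the fingers, y is the line along which they close (so a half turn about z gives the same grasp; the last joint's range is limited). The gripper opens to 88 mm and grips with 3 to 60 N. Pads are 20 mm wide; open, the fingers measure 115 mm over their backs; the gripper's body (75 mm by 178 mm) begins 61 mm behind the grasp point.
Start: joints at [-1.346, 0.423, 1.63, -0, 1.089, -0.019], TCP at [150.889, -606.496, 239.675] pointing down, gripper open.
Joint ranges: [-3, 3], [-0.9, 2.11], [0.09, 2.58], [-1.31, 4.45], [0.11, 2.69], [-2.54, 2.54]. Speed limits (rad/s): [2.39, 2.39, 3.01, 3.14, 3.14, 3.14].

## Interface

Orientations are given as a rotation vector (axis times angle).
In Python, from workcell import get_obs, get_image, camera_model, close_job, look_for, outline_of, pinpoint, tip_extent gives the robot as it stands.
- The arm moves only by the shell command python3 -m jog 'ROWS'. ROWS is text: rows parted by semicolons, each of 7 numbers parted by spaces: the shift along the tool's x, y, z as a fraction of full scale, then the turn, a rotation vector about the tool's x, y, z as a fraction of full scale, then the closure, from -1 (fully open) to 1 (shut). A call has 1 to 8 rows; each row is the pose to reach, as a shift and turn from the pose commanded when the call began, along the tool's axes at that moment; what a row does not reach only later rows make up. Full scale, the value 1, is 0.2 m for a shift and 30 degrees for a turn. A row lasts 1/10 s, in which the tool goes at most 50 mm and 8.59 degrees, less where a joint would pass 70% of its speed; a pose out of reach is approached as far as the arm can. A call with a number of a shift or a turn outside -1 to 1 is refused whole. A call with a gripper value outside its range is refused whole. The fingers move at their own pace and stop on an object; the grip force is fixed at half the most. Time passes only in rows, so rows that repeat a pose let the fingers close. It gives the time, the measured TCP pose, the force, the opening and the grip force at its end, in the units of the state.
- get_obs(): the state, without advancing time (a new reading comes with each control period).
- get_image(name): name is "scene" or "top" or "wrist"; returns the picture (480x640x3 uint8, red, green, blue); there is no depth.
- camera_model(name): a dict with "fx", "fy", "cx", "cy" (pixels), "dist_coeffs" ([k1, k2, p1, p2, k3] as OpenCV has them; the pictures are not rectified), "origin" and "orientation" of the camera in the world; the wrist camera has in their place "tool_from_camera" (4x4, takes a point from camera to tool coordinates, whose origin is the TCP and whose axes are the flange's). Camera axes: x right, y down, z forward; pixel columns grow to the right and rows downward; lengths in mm; the calibration is good to about 2 mm. A picture is of the moment at which its call begins: read the wrist's pose just before it. camera_model takes no time and is no camera call.
- close_job(): hands the job in; it is judged then, once.
Trained networks look in the newest picture that a camera, given by its name, has taken for a name from the list of things; names that differ only in an ending like _2 or _b are one class to them, and where a whole thing is asked for, a point or a joint stands for the part that bears it (a point fixed in the world has none). Each returns a list of dicts, best first, with "confidence" (0 to 1); they miss things now and then, are a little off and sometimes report something else, mostly with a low value. They report only what shows in the picture. A call takes as long as a camera call.
- look_for(target, camera): "xyz" ([x, y, z] in mm, in the coordinates of the camera as it stood for that picture, good to about 4 mm: the middle of the surface that is visible of it).
- outline_of(target, camera): "mask" (480x640 bool, what is visible of it).
- pinpoint(target, camera): "xyz" ([x, y, z] in mm, in the coordinates of the camera as it stood for that picture, good to about 4 mm: a listed point, or the origin of a listed thing).
The state is a dict: "t": time; "qpos": joint angles; "qvel": joint speeds; "joint_torque": joint torques, N m; "ee_pos": TCP position; "orientation": TCP orientation; "ft_force": force on the tool from outside, world axes, zero at the start; "moment": the same for the moment, N m; "width": finger opening in mm; "grasp_force": force on a finger pad.
Only numpy, scipy, OpenCV 4.12 (cv2) and the standard library are available. Lean on these libraries where they do the work, as an engineer would, in place of code of your own. Each camera call takes 0.05 s, during which the arm holds its last target. There are 200 camera calls.

## Task

The pepper mill is too stiff to turn with one hand. Lift the lever of the one-handed holder to open its jaws, stand the mill upright between them and let go, then flip the lever down past its centre so it snaps fully shut and clamps the mill; finally turn the mill's head about a quarter turn anticlockwise (seen from above), leaving the mill clamped, the lever shut and the salt shaker and tin standing where they were.

Things in the scene. Friction and masses are not known exactly. Their poses are not given: they have to be found in the camera images.
- pepper_mill: Turned wooden pepper mill, 170 mm tall, about 0.2 kg, loose; it stands among the other small things on the right; a wall cabinet hangs 0.48 m above the worktop behind them (beyond x = 0.6 m, right of y = -0.25 m), so come over from the robot's side. Body round: 58 mm across at the foot, 48 mm at 120 mm height; above 123 mm the separate round head. Origin: centre of its underside, z up.
- mill_head (a point): Centre of the mill's round head at its widest, 137 mm above the underside, on the mill's axis. The head is 49 mm across here, rounding in above and below, from 123 to 159 mm high (a 12 mm metal knob on top to 170 mm). Lift the mill by it, and turn it here.
- pepper_mill_head (a joint): Turn of the head relative to the mill's body, rad, positive anticlockwise seen from above; starts within 0.15 of 0; no stop. Stiff (0.12 N m): if the body is not clamped it turns with the head.
- holder: One-handed holder, fixed to the worktop: wooden base 220 x 110 x 12 mm; on it a dark wooden V jaw at the +x end, a sliding dark wooden jaw with rubber face, steel cheeks with the cam, and a black-handled lever reaching out towards its own -x (to the robot's left). Jaws reach 62 mm above the worktop. Origin: under the base, on the middle line (own y = 0), 5 mm to -x of the base's centre.
- holder_seat (a point): Where the mill's underside centre comes when clamped: on top of the base (12 mm above the worktop), own x = 50 mm of the holder. Turns with the holder. With the lever open (1.08) there are 15 mm of free play to own -x of the seat; set the mill down in the middle of that, within 5 mm, and the jaw pushes it into the V.
- lever_hinge (a point): Axis of the cam lever, 48 mm above the worktop, along the holder's y.
- lever_grip (a point): Centre of the lever's black handle near its end, 100 mm from the axis. The handle is a bar 20 mm wide (along the holder's y) and 14 mm thick, reaching from 60 to 135 mm from the axis; shut, it lies level with its top 55 mm above the worktop and free air below it.
- holder_lever (a joint): Lever angle, rad: 0 fully shut (level), growing as the handle is raised, 1.12 the upper stop. It starts nearly shut (0 to 0.3), with the jaws too close for the mill. The jaws are wide open above 1.05. It stays where it is left (friction). With the mill between the jaws it resists from about 0.7 down to dead centre at 0.2 (about 9 N at 70 mm from the axis) and snaps shut by itself below that.
- holder_jaw: The sliding jaw, 56 mm wide, 14 mm thick, from 14 to 60 mm above the worktop, facing the V jaw. Driven by the cam through a stiff spring; presses on the mill with about 30 N when shut. Origin: on its rubber face, at worktop level.
- salt_shaker: Bystander: grey glass salt shaker, 44 mm across, 90 mm tall. Origin: centre of its underside.
- tin_small: Bystander: low round food tin, 76 mm across, 58 mm tall. Origin: centre of its underside.

How it is judged:
By the outcome, as a careful person would: the job done as asked, in the order asked, and still so for the second after the job is handed in, with the robot touching nothing.
It also fails if it takes over 72 s, if anything falls off the work surface, if the arm or the gripper's body presses on something with over 40 N, if the wrist force passes 120 N, or if a joint passes its speed limit or range.

## Working session

There is one attempt and no reset: what is moved stays moved. The work goes in short steps, Python scripts to look and compute and a shell command to move; the robot and the scene stay as the last step left them, time stands still between calls to the robot, and variables do not carry over. Pictures are saved under pics/ and viewed, at most 11 in all, crops included, and the job is handed in when it is done.

```bash
ls; mkdir -p pics
cat > h.py <<'E'
import numpy as np, cv2
from scipy.spatial.transform import Rotation as R
from workcell import *
def campose(name,obs=None):
    m=camera_model(name)
    if name=="wrist":
        o=obs or get_obs(); T=np.eye(4); T[:3,:3]=R.from_rotvec(o["orientation"]).as_matrix(); T[:3,3]=o["ee_pos"]
        return T@np.array(m["tool_from_camera"])
    T=np.eye(4); q=np.array(m["orientation"],float)
    T[:3,:3]=R.from_rotvec(q).as_matrix() if q.size==3 else (q if q.size==9 else R.from_quat(q).as_matrix()); T[:3,3]=m["origin"]
    return T
def find(name,T,target,f=pinpoint):
    r=f(target,name)
    return [(np.round(T[:3,:3]@np.array(d["xyz"])+T[:3,3],1),round(d["confidence"],2)) for d in r[:2]]
def snap(name,fn=None):
    T=campose(name); im=get_image(name)
    if fn: cv2.imwrite("pics/"+fn,im[:,:,::-1])
    return T
E
python3 - <<'E'
from h import *
print(camera_model("top"),camera_model("scene")["orientation"],camera_model("wrist"))
for c in ["scene","top"]:
    T=snap(c,c+"0.png")
    for t in ["pepper_mill","mill_head","holder","holder_seat","lever_hinge","lever_grip","holder_jaw","salt_shaker","tin_small"]:
        print(c,t,find(c,T,t))
o=get_obs();print(o)
E
```

```text
pics
{'fx': 482.5436293837213, 'fy': 482.5436293837213, 'cx': 318.26030494607636, 'cy': 236.70111961558231, 'dist_coeffs': array([-0.11904366,  0.        ,  0.        ,  0.        ,  0.        ]), 'origin': array([ 331.86011272,  -41.62308397, 1124.27516678]), 'orientation': array([-2.09459473,  2.14452609, -0.16311516])} [-0.90113684  2.42706985 -1.19160189] {'fx': 399.9226765699186, 'fy': 399.9226765699186, 'cx': 320.6731281971645, 'cy': 241.018190613336, 'dist_coeffs': array([-0.05998337,  0.        ,  0.        ,  0.        ,  0.        ]), 'tool_from_camera': array([[ 1.47735651e-03, -9.63913181e-01, -2.66212690e-01,
         7.23832329e+01],
       [ 9.99997924e-01,  1.79757796e-03, -9.59216685e-04,
        -1.26892149e+00],
       [ 1.40313967e-03, -2.66210720e-01,  9.63913836e-01,
        -1.45053575e+02],
       [ 0.00000000e+00,  0.00000000e+00,  0.00000000e+00,
         1.00000000e+00]])}
scene pepper_mill [(array([ 545.3, -181.4,   -0.7]), 0.86)]
scene mill_head [(array([ 545. , -179.6,  138.2]), 0.64), (array([ 424.5, -193.9,    0. ]), 0.2)]
scene holder [(array([5.049e+
[... 816 characters left out ...]
 -310.8,    1.6]), 0.81)]
{'t': 1.0, 'qpos': array([-1.34595970e+00,  4.23062453e-01,  1.62990790e+00,  8.19527422e-06,
        1.08858627e+00, -1.89557522e-02]), 'qvel': array([ 0.00140128, -0.00010716,  0.0010988 ,  0.00139421,  0.0003598 ,
       -0.00065424]), 'joint_torque': array([-1.63222383e-03, -5.44580805e+01, -2.74054348e+01,  6.44098129e-02,
        1.69804593e-02, -2.23734179e-05]), 'ee_pos': array([ 150.91612324, -606.49148819,  239.69541203]), 'orientation': array([3.11824747e+00, 3.81990337e-01, 1.71605700e-05]), 'ft_force': array([-0.28868093,  0.2966856 ,  0.12820875]), 'moment': array([-0.00838946, -0.00266547, -0.06710001]), 'grasp_force': 0.0, 'width': 87.64862145783296}
```

View pics/scene0.png

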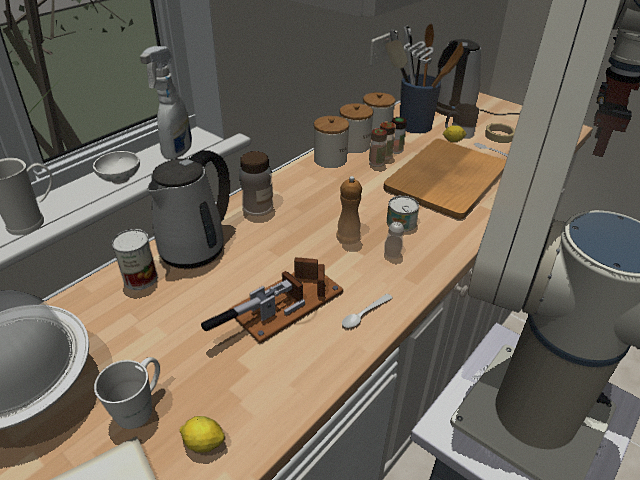

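View pics/top0.png

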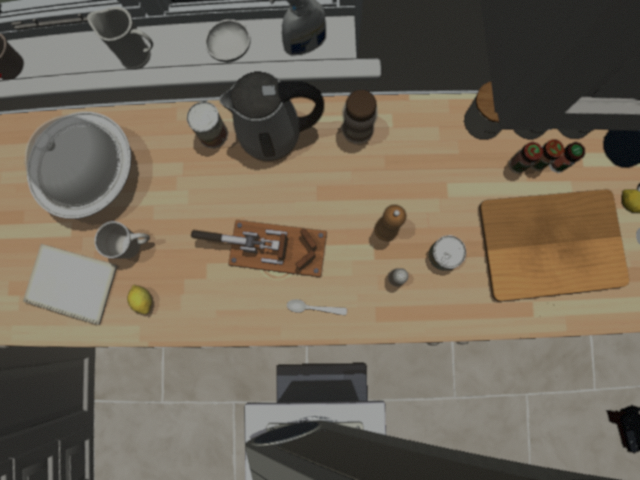

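```bash
cat >> h.py <<'E'
def goal(p,heading,tilt=0,verbose=True):
    """shift/turn fractions to a tool-down pose; heading of tool x (deg), tilt (deg) about tool y"""
    o=get_obs(); R0=R.from_rotvec(o["orientation"])
    h=np.radians(heading); x=np.array([np.cos(h),np.sin(h),0]); z=np.array([0,0,-1.]); y=np.cross(z,x)
    R1=R.from_matrix(np.c_[x,y,z])*R.from_euler('y',tilt,degrees=True)
    s=R0.inv().apply(np.array(p)-o["ee_pos"])/200; r=np.degrees((R0.inv()*R1).as_rotvec())/30
    print("t",round(o["t"],2),"pos",np.round(o["ee_pos"],1),"shift",np.round(s,3),"turn",np.round(r,3))
E
python3 - <<'E'
from h import *
goal([525,185,260],79.8)
goal([534,234,260],79.8)
E
```

```text
t 1.0 pos [ 150.9 -606.5  239.7] shift [ 2.77  -3.389 -0.102] turn [ 0.     0.    -2.194]
t 1.0 pos [ 150.9 -606.5  239.7] shift [ 2.873 -3.616 -0.102] turn [ 0.     0.    -2.194]
```

```bash
python3 -m jog '0.17 -0.21 0 0 0 0 -1;0.34 -0.42 0 0 0 0 -1;0.51 -0.63 -0.05 0 0 0 -1;0.69 -0.85 -0.05 0 0 0 -1'
python3 -m jog '0.17 -0.21 0 0 0 0 -1;0.34 -0.42 0 0 0 0 -1;0.51 -0.63 -0.05 0 0 0 -1;0.69 -0.85 -0.05 0 0 0 -1'
python3 -m jog '0.17 -0.21 0 0 0 0 -1;0.34 -0.42 0 0 0 0 -1;0.51 -0.63 0 0 0 0 -1;0.69 -0.85 0 0 0 0 -1'
python3 -m jog '0.17 -0.21 0 0 0 0 -1;0.34 -0.42 0 0 0 0 -1;0.51 -0.63 0 0 0 0 -1;0.69 -0.85 0 0 0 0 -1;0.69 -0.85 0 0 0 0 -1'
python3 - <<'E'
from h import *
goal([525,185,260],79.8)
E
```

```text
t: 1.4
ee_pos: [235.9, -424.6, 249.6]
orientation: [3.117, 0.381, 0.001]
ft_force: [0.6, -0.3, 1.3]
width: 87.8
grasp_force: 0.0
t: 1.8
ee_pos: [320.6, -244.0, 259.4]
orientation: [3.117, 0.381, 0.002]
ft_force: [0.2, 0.1, 0.4]
width: 87.7
grasp_force: 0.0
t: 2.2
ee_pos: [405.3, -62.3, 259.0]
orientation: [3.118, 0.382, 0.002]
ft_force: [0.7, -0.4, 0.5]
width: 87.7
grasp_force: 0.0
t: 2.7
ee_pos: [499.2, 137.6, 258.8]
orientation: [-3.117, -0.386, -0.003]
ft_force: [-0.3, -0.0, -0.7]
width: 87.4
grasp_force: 0.0
t 2.7 pos [499.2 137.6 258.8] shift [ 0.183 -0.198 -0.006] turn [ 1.000e-03 -4.000e-03 -2.189e+00]
```

```bash
python3 -m jog '0.05 -0.05 0 0 0 -0.28 -1;0.1 -0.1 0 0 0 -0.56 -1;0.15 -0.15 0 0 0 -0.84 -1;0.18 -0.2 0 0 0 -1 -1'
python3 -m jog '0 0 0 0 0 -0.28 -1;0 0 0 0 0 -0.56 -1;0 0 0 0 0 -0.84 -1;0 0 0 0 0 -1 -1'
python3 -m jog '0 0 0 0 0 -0.19 -1;0 0 0 0 0 -0.19 -1;0 0 0 0 0 -0.19 -1'
python3 - <<'E'
from h import *
T=snap("wrist","w1.png")
for t in ["holder","holder_seat","lever_hinge","lever_grip","holder_jaw"]:
        print(t,find("wrist",T,t))
goal([533,233,150],79.8)
E
```

```text
t: 3.1
ee_pos: [523.2, 181.5, 258.5]
orientation: [2.91, 1.183, -0.0]
ft_force: [-0.2, -0.6, 0.3]
width: 87.7
grasp_force: 0.0
t: 3.5
ee_pos: [522.7, 180.9, 258.5]
orientation: [2.505, 1.896, -0.001]
ft_force: [0.5, 0.3, -1.1]
width: 87.5
grasp_force: 0.0
t: 3.8
ee_pos: [522.8, 181.1, 258.5]
orientation: [2.415, 2.009, -0.0]
ft_force: [0.7, 0.0, -0.0]
width: 87.6
grasp_force: 0.0
holder [(array([508.1,  82.8,  -0.7]), 0.94)]
holder_seat [(array([497.3,  34.6,  14.4]), 0.89)]
lever_hinge [(array([515.2, 142.7,  49.7]), 0.65)]
lever_grip [(array([530.6, 235.8,  55.2]), 0.95)]
holder_jaw [(array([504.9,  83.5,  47.8]), 0.65)]
t 4.1 pos [522.8 181.5 258.5] shift [0.263 0.004 0.543] turn [-0.     0.    -0.006]
```

View pics/w1.png

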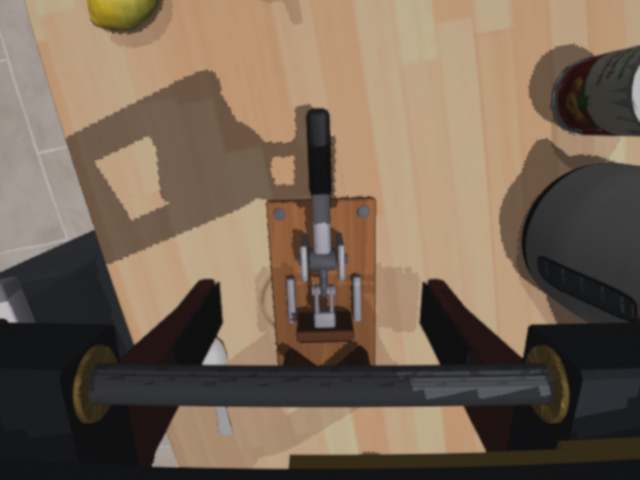

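```bash
python3 -m jog '0.2 0 0.1 0 0 0 -0.5;0.27 0 0.3 0 0 0 -0.5;0.27 0 0.55 0 0 0 -0.5;0.27 0 0.55 0 0 0 -0.5'
python3 - <<'E'
from h import *
goal([532,235,54],80)
E
```

```text
t: 4.5
ee_pos: [528.3, 233.4, 142.6]
orientation: [-2.409, -2.011, 0.018]
ft_force: [0.1, -0.8, -0.1]
width: 66.3
grasp_force: 0.0
t 4.5 pos [528.3 233.4 142.6] shift [0.014 0.021 0.443] turn [-0.019  0.012 -0.01 ]
```

```bash
python3 -m jog '0 0 0 0 0 0 -0.5;0 0 0 0 0 0 -0.5'
python3 - <<'E'
from h import *
goal([532,235,54],80)
E
```

```text
t: 4.7
ee_pos: [534.0, 235.0, 150.9]
orientation: [2.412, 2.011, 0.005]
ft_force: [0.5, 0.4, -0.0]
width: 66.1
grasp_force: 0.0
t 4.7 pos [534.  235.  150.9] shift [-0.002 -0.011  0.485] turn [ 0.005 -0.004 -0.012]
```

```bash
python3 -m jog '0 -0.01 0.2 0 0 0 -0.5;0 -0.01 0.4 0 0 0 -0.5;0 -0.01 0.48 0 0 0 -0.5;0 -0.01 0.48 0 0 0 0.2;0 -0.01 0.48 0 0 0 1;0 -0.01 0.48 0 0 0 1;0 -0.01 0.48 0 0 0 1;0 -0.01 0.48 0 0 0 1'
python3 - <<'E'
from h import *
goal([532,235,54],80)
# arc plan in tool frame from grip at angle th0, radius 100; tilt fraction k
th0=0.08
for th in np.linspace(0.08,1.13,8):
    dx=(100*np.cos(th)-100*np.cos(th0))/200; dz=-(100*np.sin(th)-100*np.sin(th0))/200
    print(round(th,2),round(dx,3),round(dz,3))
E
```

```text
t: 5.5
ee_pos: [531.2, 235.3, 53.7]
orientation: [2.412, 2.012, 0.003]
ft_force: [0.6, -1.1, 0.1]
width: 29.3
grasp_force: 0.0
t 5.5 pos [531.2 235.3  53.7] shift [-0.001  0.004 -0.002] turn [ 0.003 -0.002 -0.011]
0.08 0.0 -0.0
0.23 -0.012 -0.074
0.38 -0.034 -0.146
0.53 -0.067 -0.213
0.68 -0.11 -0.274
0.83 -0.161 -0.329
0.98 -0.22 -0.375
1.13 -0.285 -0.412
```

```bash
python3 -m jog '0 0 0 0 0 0 1;0 0 0 0 0 0 1;0 0 0 0 0 0 1;-0.01 0 -0.07 0 0.1 0 1;-0.03 0 -0.14 0 0.25 0 1;-0.07 0 -0.21 0 0.45 0 1;-0.07 0 -0.21 0 0.45 0 1'
python3 - <<'E'
from h import *
o=get_obs();print(o["moment"])
T=snap("top","t1.png");print(find("top",T,"lever_grip"))
T=snap("scene","s1.png");print(find("scene",T,"lever_grip"))
goal([532,235,54],80)
E
```

```text
t: 6.2
ee_pos: [529.2, 221.0, 96.4]
orientation: [-2.289, -1.902, -0.278]
ft_force: [-0.2, 10.7, 5.0]
width: 19.7
grasp_force: 30.2
[ 1.90101852 -0.26257791  0.57435209]
[]
[(array([527.5, 222.5, 100.2]), 0.65)]
t 6.4 pos [529.2 221.8  95.2] shift [0.017 0.002 0.216] turn [ 0.005 -0.449 -0.012]
```

Run:
```python
from h import *
for th,t in [(0.7,20),(.85,25),(1.,29),(1.15,32)]:
    h=97.3*np.cos(th); goal([516+.17*h,139.5+.985*h,47+97.3*np.sin(th)],80,t)
```

```text
t 6.4 pos [529.2 221.8  95.2] shift [-0.027  0.006 -0.081] turn [ 0.007  0.217 -0.011]
t 6.4 pos [529.2 221.8  95.2] shift [-0.064  0.006 -0.143] turn [ 0.008  0.384 -0.011]
t 6.4 pos [529.2 221.8  95.2] shift [-0.111  0.007 -0.2  ] turn [ 0.008  0.517 -0.011]
t 6.4 pos [529.2 221.8  95.2] shift [-0.165  0.008 -0.248] turn [ 0.008  0.617 -0.011]
```

```bash
python3 -m jog '-0.03 0.005 -0.08 0 0.2 0 1;-0.065 0.005 -0.14 0 0.38 0 1;-0.11 0.005 -0.2 0 0.5 0 1;-0.165 0.005 -0.25 0 0.6 0 1;-0.175 0.005 -0.26 0 0.6 0 1;-0.175 0.005 -0.26 0 0.6 0 1'
python3 - <<'E'
from h import *
o=get_obs();print(o["moment"])
T=snap("scene","s2.png");print(find("scene",T,"lever_grip"),find("scene",T,"lever_hinge"))
goal([532,235,54],80)
d=get_obs()["ee_pos"]-np.array([516,139.5,48]);print(np.arctan2(d[2]+2,np.hypot(*d[:2])),np.linalg.norm(d))
E
```

```text
t: 7.0
ee_pos: [521.9, 175.9, 135.9]
orientation: [-2.099, -1.745, -0.589]
ft_force: [10.0, 8.7, -12.4]
width: 19.5
grasp_force: 29.9
[-0.03866863 -1.38816397 -0.4768782 ]
[(array([525.8, 180.1, 137.2]), 0.9)] [(array([516.6, 139.4,  49.5]), 0.67)]
t 7.15 pos [521.9 175.9 135.9] shift [ 0.043 -0.004  0.506] turn [ 0.003 -1.046 -0.014]
1.1813877115461997 95.31618814763169
```

View pics/s2.png

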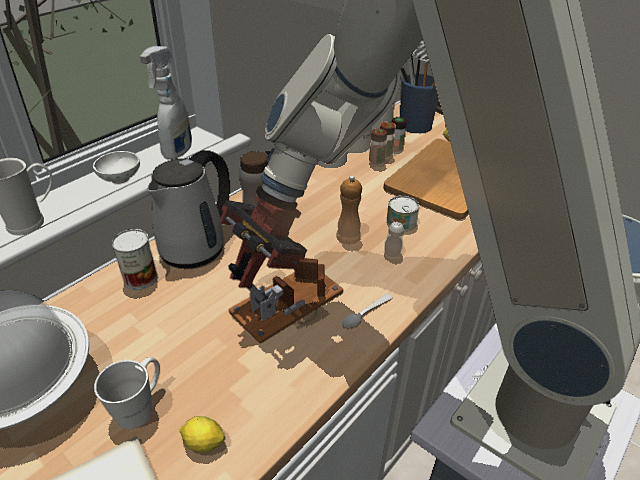

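```bash
python3 -m jog '0 0 0 0 0 0 0.3;0 0 0 0 0 0 -0.5;0 0 0 0 0 0 -0.6;0 0 -0.1 0 0 0 -0.6;0 0 -0.3 0 0 0 -0.6;0 0 -0.5 0 -0.28 0 -0.6;0 0 -0.6 0 -0.56 0 -0.6;0 0 -0.6 0 -0.84 0 -0.6'
python3 - <<'E'
from h import *
for c in ["scene","top"]:
    T=snap(c);print(c,*[(t,find(c,T,t)) for t in ["lever_grip","lever_hinge","holder_jaw","holder_seat","mill_head","pepper_mill"]])
goal([546,-100,240],80)
E
```

```text
t: 7.95
ee_pos: [511.6, 111.7, 243.4]
orientation: [-2.363, -1.963, -0.143]
ft_force: [-0.3, 0.4, -0.2]
width: 70.2
grasp_force: 0.0
scene ('lever_grip', [(array([528.5, 182.1, 136.1]), 0.63), (array([ 550.2, -183.4,  137.8]), 0.52)]) ('lever_hinge', [(array([517.2, 141.8,  48.5]), 0.83)]) ('holder_jaw', [(array([511.3, 101.6,  48.1]), 0.52)]) ('holder_seat', [(array([501.1,  34.3,  15.4]), 0.69)]) ('mill_head', [(array([ 550.5, -182.3,  141.4]), 0.87), (array([ 479.4, -309.2,    0.9]), 0.53)]) ('pepper_mill', [(array([ 542.6, -182.8,   -3.6]), 0.86)])
top ('lever_grip', [(array([522.7, 173.9, 137.6]), 0.62)]) ('lever_hinge', []) ('holder_jaw', []) ('holder_seat', [(array([502.5,  33.6,  11.2]), 0.68)]) ('mill_head', [(array([ 543.1, -182.6,  137.9]), 0.94)]) ('pepper_mill', [(array([ 544.8, -180.5,   -3. ]), 0.93)])
t 8.65 pos [509.5 113.6 239. ] shift [-1.01   0.372 -0.126] turn [-0.    -0.227 -0.012]
```

```bash
python3 -m jog '-0.23 0.08 -0.03 0 -0.22 0 -1;-0.46 0.16 -0.06 0 -0.22 0 -1;-0.69 0.25 -0.1 0 -0.22 0 -1;-0.92 0.37 -0.12 0 -0.22 0 -1;-1 0.37 -0.13 0 -0.22 0 -1;-1 0.37 -0.13 0 -0.22 0 -1'
python3 - <<'E'
from h import *
T=snap("wrist","w2.png")
for t in ["pepper_mill","mill_head","salt_shaker"]: print(t,find("wrist",T,t))
goal([546,-181,240],80)
E
```

```text
t: 9.25
ee_pos: [546.1, -100.2, 241.1]
orientation: [-2.414, -2.006, -0.004]
ft_force: [0.8, -0.5, -0.3]
width: 88.0
grasp_force: 0.0
pepper_mill [(array([ 544.8, -179.9,   -1.4]), 0.87)]
mill_head [(array([ 551.9, -180.5,  140.2]), 0.8), (array([494.4,  35.4,  11.4]), 0.42)]
salt_shaker [(array([ 434.4, -196.3,    2.4]), 0.83), (array([506.4,  82.7,  -0.7]), 0.4)]
t 9.45 pos [546.  -96.8 241.3] shift [-0.414  0.075  0.005] turn [-0.001 -0.008 -0.01 ]
```

View pics/w2.png

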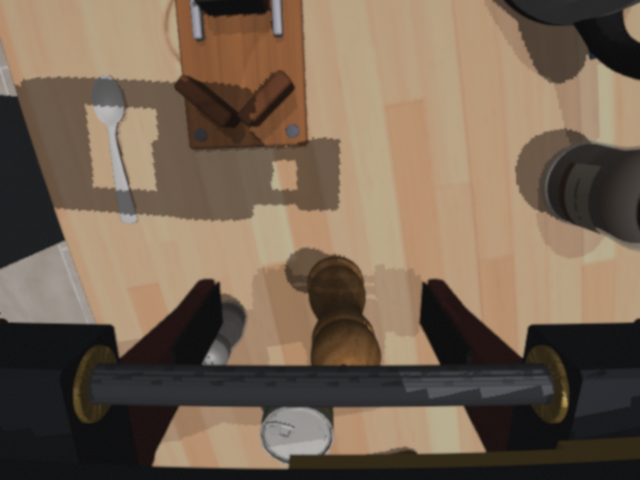

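```bash
python3 -m jog '-0.2 0.04 0 0 0 0 -1;-0.42 0.07 0.0 0 0 0 -1;-0.42 0.07 0 0 0 0 -1;-0.42 0.07 0 0 0 0 -1'
python3 - <<'E'
from h import *
goal([546.5,-181,135],80)
E
```

```text
t: 9.85
ee_pos: [544.8, -182.3, 241.0]
orientation: [-2.411, -2.01, -0.005]
ft_force: [-0.1, -0.1, -0.3]
width: 87.9
grasp_force: 0.0
t 9.85 pos [ 544.8 -182.3  241. ] shift [0.006 0.007 0.53 ] turn [-0.001 -0.008 -0.012]
```

```bash
python3 -m jog '0.006 0.007 0.2 0 0 0 -1;0.006 0.007 0.4 0 0 0 -1;0.006 0.007 0.53 0 0 0 -1;0.006 0.007 0.53 0 0 0 -0.3;0.006 0.007 0.53 0 0 0 0.3;0.006 0.007 0.53 0 0 0 1;0.006 0.007 0.53 0 0 0 1;0.006 0.007 0.53 0 0 0 1'
```

```text
t: 10.65
ee_pos: [547.2, -181.7, 136.4]
orientation: [-2.412, -2.012, -0.006]
ft_force: [-0.3, -0.0, -0.1]
width: 51.2
grasp_force: 0.3
```

```bash
python3 -m jog '0 0 0 0 0 0 1;0 0 0 0 0 0 1;0 0 0 0 0 0 1'
python3 - <<'E'
from h import *
goal([546.5,-181,135],80)
T=snap("wrist");print(find("wrist",T,"mill_head"),find("wrist",T,"pepper_mill"))
T=snap("scene");print(find("scene",T,"mill_head"),find("scene",T,"pepper_mill"))
T=snap("top");print(find("top",T,"mill_head"),find("top",T,"pepper_mill"))
E
```

```text
t: 10.95
ee_pos: [547.4, -181.9, 136.1]
orientation: [-2.412, -2.012, -0.006]
ft_force: [-0.2, 0.8, 6.6]
width: 47.6
grasp_force: 30.0
t 10.95 pos [ 547.4 -181.9  136.1] shift [ 0.004 -0.005  0.006] turn [ 0.004 -0.006 -0.011]
[(array([ 550. , -181.1,  139.9]), 0.63)] [(array([ 545.8, -180.9,   -1.1]), 0.95)]
[(array([ 545.9, -183.6,  140.1]), 0.87)] [(array([ 543.9, -182.2,   -2.3]), 0.88), (array([ 428.4, -197.6,    0.8]), 0.18)]
[] []
```

```bash
python3 -m jog '0 0 -0.15 0 0 0 1;0 0 -0.3 0 0 0 1;0 0 -0.48 0 0 0 1;0 0 -0.48 0 0 0 1;0 0 -0.48 0 0 0 1'
python3 - <<'E'
from h import *
goal([500.6,41.3,230],80)
E
```

```text
t: 11.9
ee_pos: [546.4, -182.0, 231.4]
orientation: [-2.412, -2.011, -0.005]
ft_force: [-0.5, 0.3, -1.6]
width: 47.7
grasp_force: 30.0
t 11.9 pos [ 546.4 -182.   231.4] shift [ 1.057 -0.426  0.01 ] turn [ 0.002 -0.007 -0.011]
```

```bash
python3 -m jog '0.1 -0.04 0 0 0 0 1;0.25 -0.1 0 0 0 0 1;0.4 -0.16 0 0 0 0 1;0.55 -0.22 0 0 0 0 1;0.7 -0.28 0 0 0 0 1;0.82 -0.33 0 0 0 0 1;0.9 -0.37 0 0 0 0 1;0.95 -0.39 0 0 0 0 1'
python3 -m jog '0.05 -0.02 0 0 0 -0.01 1;0.1 -0.035 0 0 0 -0.01 1;0.1 -0.035 0 0 0 -0.01 1;0.1 -0.035 0 0 0 -0.01 1'
python3 - <<'E'
from h import *
T=snap("wrist","w3.png")
for t in ["mill_head","pepper_mill","holder_seat","holder","lever_hinge"]:print(t,find("wrist",T,t))
T=snap("scene","s3.png")
for t in ["mill_head","pepper_mill","holder_seat","holder"]:print(t,find("scene",T,t))
T=snap("top")
for t in ["mill_head","pepper_mill","holder_seat","holder"]:print(t,find("top",T,t))
goal([500.6,41.3,148],80)
E
```

```text
t: 12.7
ee_pos: [502.0, 20.2, 229.9]
orientation: [-2.408, -2.011, 0.0]
ft_force: [-0.4, -0.3, -2.5]
width: 47.7
grasp_force: 30.0
t: 13.1
ee_pos: [500.6, 39.8, 231.7]
orientation: [-2.405, -2.018, -0.004]
ft_force: [-0.1, -0.0, -1.0]
width: 47.5
grasp_force: 30.0
mill_head [(array([501.8,  41.2, 240.9]), 0.93)]
pepper_mill [(array([497.5,  44.2,  95. ]), 0.88)]
holder_seat []
holder [(array([502.7,  41.8, 235.7]), 0.19)]
lever_hinge [(array([516.6, 144.2,  50.2]), 0.95)]
mill_head [(array([499.1,  38.6, 233. ]), 0.94)]
pepper_mill [(array([497.4,  38.9,  95.4]), 0.95)]
holder_seat [(array([496.6,  35.3,  13.8]), 0.66)]
holder [(array([507.1,  82. ,  -0.6]), 0.98), (array([498.5,  34.4,  13.3]), 0.57)]
mill_head []
pepper_mill []
holder_seat []
holder [(array([ 4.795e+02, -3.099e+02,  2.000e-01]), 0.35)]
t 13.9 pos [500.5  39.9 231.8] shift [ 0.005 -0.001  0.419] turn [ 0.    -0.007 -0.001]
```

View pics/w3.png

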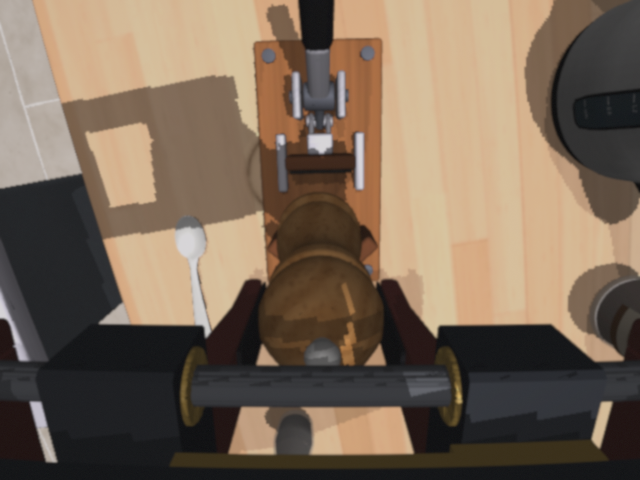

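View pics/s3.png

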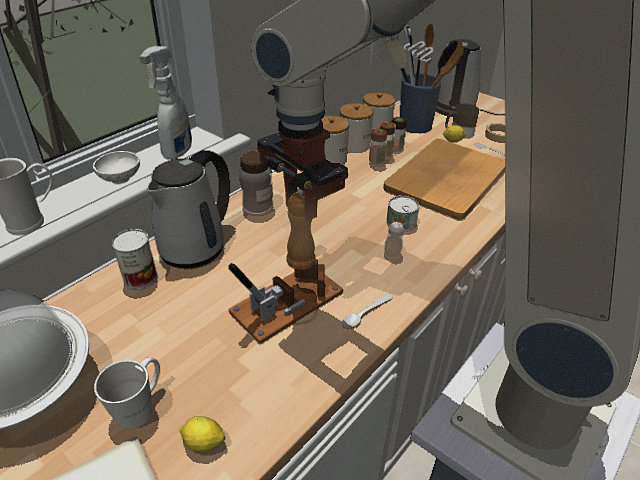

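```bash
python3 -m jog '0.005 0.005 0.1 0 0 0 1;0.005 0.005 0.22 0 0 0 1;0.005 0.005 0.32 0 0 0 1;0.005 0.005 0.38 0 0 0 1;0.005 0.005 0.395 0 0 0 1;0.005 0.005 0.405 0 0 0 1;0.005 0.005 0.405 0 0 0 1'
python3 - <<'E'
from h import *
goal([500.6,41.3,148],80)
T=snap("wrist")
for t in ["mill_head","pepper_mill","holder_jaw"]:print(t,find("wrist",T,t))
T=snap("scene")
for t in ["mill_head","pepper_mill","holder_seat","holder_jaw"]:print(t,find("scene",T,t))
E
```

```text
t: 14.6
ee_pos: [502.2, 41.0, 151.3]
orientation: [-2.406, -2.018, -0.006]
ft_force: [0.0, 0.7, -0.8]
width: 47.8
grasp_force: 30.0
t 14.6 pos [502.2  41.  151.3] shift [-0.    -0.008  0.017] turn [ 0.002 -0.007 -0.001]
mill_head [(array([502.5,  43.9, 157. ]), 0.83)]
pepper_mill [(array([498.4,  42.3,  15.1]), 0.69)]
holder_jaw [(array([509.8, 105.2,  47.7]), 0.86), (array([506.1,  85. ,  -1.9]), 0.57)]
mill_head [(array([502.8,  39.6, 153.1]), 0.75), (array([508.7,  80.5,  -1.5]), 0.31)]
pepper_mill [(array([500.7,  45.1,  12.9]), 0.66)]
holder_seat [(array([498.6,  33.8,  13.3]), 0.7), (array([509.5,  81.2,  -2. ]), 0.56)]
holder_jaw [(array([510.2,  99.4,  46.2]), 0.89)]
```

```bash
python3 -m jog '0 0 0.01 0 0 0 1;0 0 0.016 0 0 0 1;0 0 0.016 0 0 0 1;0 0 0.016 0 0 0 1'
```

```text
t: 15.45
ee_pos: [502.2, 41.1, 148.1]
orientation: [-2.406, -2.018, -0.006]
ft_force: [-0.2, 0.3, 5.3]
width: 47.9
grasp_force: 30.0
```

```bash
python3 -m jog '0 0 0 0 0 0 0.3;0 0 0 0 0 0 -0.3;0 0 0 0 0 0 -1;0 0 0 0 0 0 -1;0 0 -0.1 0 0 0 -1;0 0 -0.3 0 0 0 -1;0 0 -0.45 0 0 0 -1;0 0 -0.45 0 0 0 -1'
python3 - <<'E'
from h import *
T=snap("wrist")
for t in ["mill_head","pepper_mill","holder_seat"]:print(t,find("wrist",T,t))
T=snap("scene","s4.png")
for t in ["mill_head","pepper_mill","holder_seat","lever_grip","lever_hinge"]:print(t,find("scene",T,t))
goal([523.5,180,230],80,25)
E
```

```text
t: 16.25
ee_pos: [504.1, 40.9, 241.4]
orientation: [2.406, 2.017, 0.014]
ft_force: [-0.2, -0.4, -1.2]
width: 88.0
grasp_force: 0.0
mill_head [(array([503.7,  41.8, 152.9]), 0.69)]
pepper_mill [(array([501. ,  42.7,   9.9]), 0.96)]
holder_seat []
mill_head [(array([506.8,  38.5, 148.5]), 0.73)]
pepper_mill [(array([499.1,  42.3,  11.8]), 0.75)]
holder_seat [(array([497.1,  31.7,  13.6]), 0.58)]
lever_grip [(array([525.1, 183. , 136.1]), 0.96)]
lever_hinge [(array([515.8, 140.2,  48.6]), 0.94), (array([511.1,  99.1,  49.1]), 0.29)]
t 16.75 pos [501.3  40.7 236.9] shift [ 0.705 -0.012  0.037] turn [-0.002  0.827 -0.002]
```

View pics/s4.png

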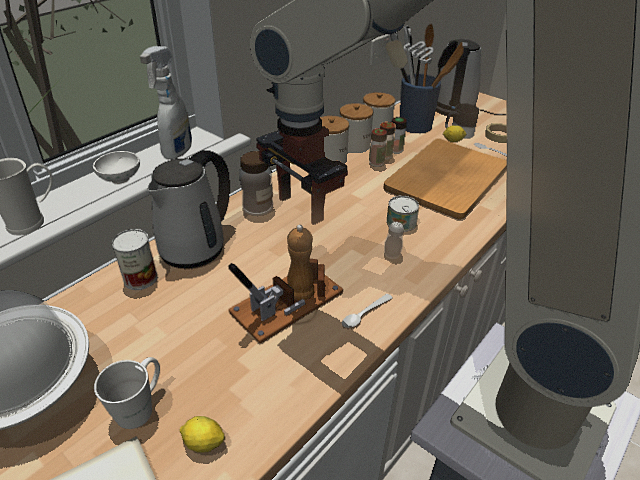

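```bash
python3 - <<'E'
from h import *
goal([518,150.5,222],80,20)
E
python3 -m jog '0.2 -0.01 0 0 0.2 0 -0.6;0.4 -0.01 0 0 0.4 0 -0.6;0.55 -0.01 0.05 0 0.66 0 -0.6;0.55 -0.01 0.075 0 0.66 0 -0.6;0.55 -0.01 0.075 0 0.66 0 -0.6'
python3 - <<'E'
from h import *
T=snap("wrist")
for t in ["lever_grip","lever_hinge"]:print(t,find("wrist",T,t))
goal([523.5,181,134],80,20)
E
```

```text
t 16.75 pos [501.3  40.7 236.9] shift [ 0.555 -0.013  0.076] turn [-0.002  0.66  -0.001]
t: 17.25
ee_pos: [517.8, 148.3, 221.6]
orientation: [-2.217, -1.859, -0.383]
ft_force: [-0.4, -0.4, -0.2]
width: 70.3
grasp_force: 0.0
lever_grip [(array([521.7, 180.1, 133.6]), 0.66)]
lever_hinge [(array([517. , 142.3,  48.2]), 0.93)]
t 17.4 pos [519.1 148.8 223.3] shift [ 0.001 -0.006  0.475] turn [ 0.001  0.004 -0.   ]
```

```bash
python3 -m jog '0 -0.006 0.2 0 0 0 -0.6;0 -0.006 0.4 0 0 0 -0.6;0 -0.006 0.475 0 0 0 -0.2;0 -0.006 0.475 0 0 0 0.3;0 -0.006 0.475 0 0 0 1;0 -0.006 0.475 0 0 0 1;0 -0.006 0.475 0 0 0 1;0 -0.006 0.475 0 0 0 1'
python3 -m jog '0 0 0 0 0 0 1;0 0 0 0 0 0 1'
python3 - <<'E'
from h import *
for th,t in [(0.95,18),(.8,15),(.65,12),(.5,9),(.35,6),(.2,3),(.05,0),(-.03,0)]:
    h=97.3*np.cos(th); goal([516+.17*h,140+.985*h,46+97.3*np.sin(th)],80,t)
E
```

```text
t: 18.2
ee_pos: [523.9, 181.4, 134.8]
orientation: [-2.216, -1.858, -0.393]
ft_force: [0.5, 0.8, 0.8]
width: 25.9
grasp_force: 0.0
t: 18.4
ee_pos: [523.2, 181.9, 134.4]
orientation: [-2.214, -1.859, -0.391]
ft_force: [-2.4, 1.4, 6.2]
width: 19.7
grasp_force: 30.0
t 18.4 pos [523.2 181.9 134.4] shift [0.05  0.    0.068] turn [-0.    -0.068  0.   ]
t 18.4 pos [523.2 181.9 134.4] shift [ 0.087 -0.     0.131] turn [-0.    -0.168  0.   ]
t 18.4 pos [523.2 181.9 134.4] shift [ 0.114 -0.     0.199] turn [-0.    -0.268  0.   ]
t 18.4 pos [523.2 181.9 134.4] shift [ 0.13 -0.    0.27] turn [-0.    -0.368  0.   ]
t 18.4 pos [523.2 181.9 134.4] shift [ 0.135 -0.     0.342] turn [-0.    -0.468  0.   ]
t 18.4 pos [523.2 181.9 134.4] shift [ 0.13  -0.001  0.415] turn [-0.    -0.568  0.   ]
t 18.4 pos [523.2 181.9 134.4] shift [ 0.114 -0.001  0.486] turn [-0.    -0.668  0.   ]
t 18.4 pos [523.2 181.9 134.4] shift [ 0.101 -0.001  0.523] turn [-0.    -0.668  0.   ]
```

Swing first to about 0.5, then look at the state.

```bash
python3 -m jog '0.03 0 0.035 0 -0.04 0 1;0.05 0 0.07 0 -0.07 0 1;0.07 0 0.1 0 -0.12 0 1;0.087 0 0.13 0 -0.17 0 1;0.1 0 0.165 0 -0.22 0 1;0.114 0 0.2 0 -0.27 0 1;0.125 0 0.235 0 -0.32 0 1;0.13 0 0.27 0 -0.37 0 1'
python3 - <<'E'
from h import *
print(get_obs()["moment"])
for th,t in [(.35,6),(.2,3),(.05,0),(-.03,0),(-.06,0)]:
    h=97.3*np.cos(th); goal([516+.17*h,140+.985*h,46+97.3*np.sin(th)],80,t)
T=snap("scene")
for t in ["mill_head","pepper_mill","lever_grip"]:print(t,find("scene",T,t))
E
```

```text
t: 19.2
ee_pos: [529.7, 224.3, 92.0]
orientation: [-2.325, -1.952, -0.178]
ft_force: [-7.0, 2.2, 7.9]
width: 20.4
grasp_force: 30.0
[0.11483846 0.78707918 0.51342727]
t 19.2 pos [529.7 224.3  92. ] shift [0.02  0.004 0.067] turn [-0.004 -0.094  0.001]
t 19.2 pos [529.7 224.3  92. ] shift [0.029 0.004 0.139] turn [-0.004 -0.194  0.001]
t 19.2 pos [529.7 224.3  92. ] shift [0.027 0.004 0.212] turn [-0.004 -0.294  0.001]
t 19.2 pos [529.7 224.3  92. ] shift [0.021 0.004 0.251] turn [-0.004 -0.294  0.001]
t 19.2 pos [529.7 224.3  92. ] shift [0.018 0.004 0.265] turn [-0.004 -0.294  0.001]
mill_head [(array([499.8,  30. , 149. ]), 0.72), (array([498.7,  33.1,  13.2]), 0.23)]
pepper_mill [(array([498.4,  30.5,   8.4]), 0.75)]
lever_grip [(array([532.4, 225. ,  94.3]), 0.59)]
```

Mill is pushed upright into the V. Continue to shut.

```bash
python3 -m jog '0.01 0 0.035 0 -0.05 0 1;0.02 0 0.07 0 -0.1 0 1;0.025 0 0.105 0 -0.15 0 1;0.028 0 0.14 0 -0.2 0 1;0.028 0 0.175 0 -0.25 0 1;0.027 0 0.21 0 -0.3 0 1;0.022 0 0.245 0 -0.3 0 1;0.022 0 0.255 0 -0.3 0 1'
python3 - <<'E'
from h import *
print(get_obs()["moment"])
goal([532,235,54],80)
T=snap("scene")
for t in ["mill_head","pepper_mill","lever_grip"]:print(t,find("scene",T,t))
E
```

```text
t: 20.2
ee_pos: [531.6, 236.3, 41.9]
orientation: [-2.406, -2.02, 0.006]
ft_force: [-10.4, 0.4, 21.4]
width: 19.7
grasp_force: 30.0
[-0.18033838  1.42502998  0.34534608]
t 20.2 pos [531.6 236.3  41.9] shift [-0.006  0.003 -0.061] turn [-0.005  0.006  0.002]
mill_head [(array([503.6,  30.7, 152.9]), 0.71)]
pepper_mill [(array([499.5,  30. ,  11.5]), 0.95), (array([514.9, 138.4,  47.2]), 0.73)]
lever_grip [(array([533.8, 237.4,  46. ]), 0.62)]
```

```bash
python3 -m jog '0 0 0 0 0 0 0;0 0 0 0 0 0 -0.6;0 0 0 0 0 0 -0.6;0 0 -0.2 0 0 0 -0.6;0 0 -0.4 0 0 0 -0.6;0 0 -0.65 0 0 0 -0.8;0 0 -0.9 0 0 0 -1;0 0 -0.95 0 0 0 -1'
python3 - <<'E'
from h import *
print(get_obs()["qpos"])
T=snap("scene","s5.png")
for t in ["mill_head","pepper_mill","lever_grip"]:print(t,find("scene",T,t))
goal([503,60,232],80)
goal([499.5,31.5,232],80)
E
```

```text
t: 21.2
ee_pos: [536.1, 237.3, 238.5]
orientation: [2.404, 2.015, 0.014]
ft_force: [-0.5, 1.1, -0.2]
width: 80.4
grasp_force: 0.0
[ 3.97107399e-01  3.64070938e-01  1.72478269e+00 -1.61141499e-03
  1.04317125e+00  5.73441743e-01]
mill_head [(array([500.3,  32.5, 152.9]), 0.91)]
pepper_mill [(array([496.8,  31.1,  12.6]), 0.89)]
lever_grip [(array([532.7, 239.6,  44.6]), 0.94)]
t 21.4 pos [532.3 235.8 231. ] shift [-0.891  0.009 -0.003] turn [-0.002  0.005 -0.001]
t 21.4 pos [532.3 235.8 231. ] shift [-1.035  0.016 -0.002] turn [-0.002  0.005 -0.001]
```

View pics/s5.png

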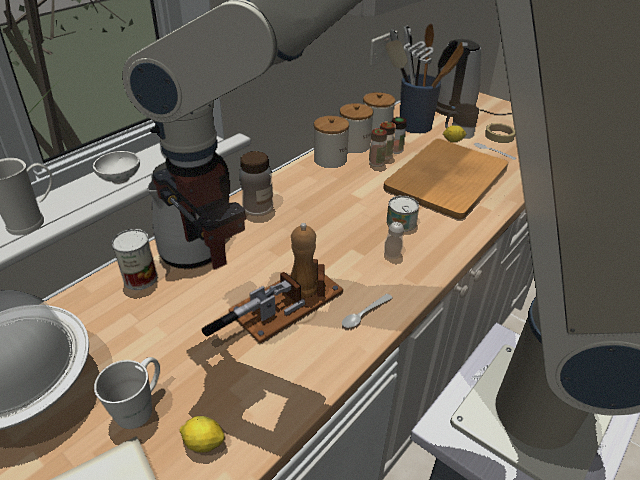

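```bash
python3 -m jog '-0.2 0 0 0 0 0 -1;-0.4 0 0 0 0 0 -1;-0.6 0.01 0 0 0 0 -1;-0.75 0.01 0 0 0 0 -1;-0.75 0.01 0 0 0 0 -1;-0.75 0.01 0 0 0 0 -1'
python3 - <<'E'
from h import *
T=snap("wrist")
for t in ["mill_head","pepper_mill","lever_grip"]:print(t,find("wrist",T,t))
T=snap("top")
for t in ["mill_head","pepper_mill","lever_grip"]:print(t,find("top",T,t))
goal([500,31.8,232],80)
E
```

```text
t: 22.0
ee_pos: [508.1, 87.8, 230.7]
orientation: [-2.408, -2.016, 0.006]
ft_force: [-0.5, -0.2, -0.2]
width: 88.2
grasp_force: 0.0
mill_head [(array([502.4,  35.4, 150.9]), 0.64), (array([535.5, 235.7,  45.6]), 0.4)]
pepper_mill [(array([497.6,  34. ,  11.5]), 0.72)]
lever_grip [(array([534. , 236.7,  47. ]), 0.86)]
mill_head [(array([496.5,  31.6, 148.4]), 0.8)]
pepper_mill [(array([498.1,  32.5,  14.2]), 0.85)]
lever_grip [(array([530.4, 233.1,  45.2]), 0.52)]
t 22.4 pos [508.9  88.8 232.3] shift [-0.289  0.006  0.002] turn [-0.     0.003  0.001]
```

```bash
python3 -m jog '-0.15 0 0 0 0 0 -1;-0.285 0 0 0 0 0 -1;-0.285 0 0.0 0 0 0 -1;-0.285 0 0.1 0 0 0 -1;-0.285 0 0.25 0 0 0 -1;-0.285 0 0.42 0 0 0 -1;-0.285 0 0.42 0 0 0 -1;-0.285 0 0.42 0 0 0 -1'
python3 - <<'E'
from h import *
goal([499,33,147],80)
E
```

```text
t: 23.2
ee_pos: [499.0, 32.5, 148.7]
orientation: [2.407, 2.019, -0.003]
ft_force: [0.3, -0.2, 0.2]
width: 87.8
grasp_force: 0.0
t 23.2 pos [499.   32.5 148.7] shift [ 0.002 -0.     0.008] turn [-0.002  0.003 -0.   ]
```

```bash
python3 -m jog '0 0 0.006 0 0 0 -0.3;0 0 0.006 0 0 0 0.3;0 0 0.006 0 0 0 1;0 0 0.006 0 0 0 1;0 0 0.006 0 0 0 1;0 0 0.006 0 0 0 1;0 0 0.006 0 0 0 1;0 0 0.006 0 0 0 1'
```

```text
t: 24.0
ee_pos: [499.7, 32.0, 147.8]
orientation: [2.406, 2.017, 0.0]
ft_force: [2.5, 1.3, 4.5]
width: 47.5
grasp_force: 30.0
```

```bash
python3 -m jog '0 0 0 0 0 -0.15 1;0 0 0 0 0 -0.3 1;0 0 0 0 0 -0.45 1;0 0 0 0 0 -0.6 1;0 0 0 0 0 -0.75 1;0 0 0 0 0 -0.9 1;0 0 0 0 0 -1 1'
python3 - <<'E'
from h import *
o=get_obs();print(o["moment"]); goal([499.7,32,147.8],80)
T=snap("scene")
for t in ["mill_head","pepper_mill","lever_grip"]:print(t,find("scene",T,t))
E
```

```text
t: 24.7
ee_pos: [500.4, 32.1, 147.9]
orientation: [1.798, 2.573, 0.001]
ft_force: [4.5, 1.4, 2.6]
width: 47.7
grasp_force: 30.0
[ 0.20321602 -0.93616841 -0.1901135 ]
t 24.7 pos [500.4  32.1 147.9] shift [ 0.001 -0.003  0.   ] turn [0.005 0.003 1.003]
mill_head [(array([499.4,  34.2, 152.1]), 0.67)]
pepper_mill [(array([496.9,  28. ,  10.7]), 0.71)]
lever_grip [(array([533.7, 239. ,  46.3]), 0.79)]
```

Moment about z is about -0.13 N m from the start value, matching the stiff head. Continue.

```bash
python3 -m jog '0 0 0 0 0 -0.15 1;0 0 0 0 0 -0.3 1;0 0 0 0 0 -0.45 1;0 0 0 0 0 -0.6 1;0 0 0 0 0 -0.75 1;0 0 0 0 0 -0.9 1;0 0 0 0 0 -1 1'
python3 -m jog '0 0 0 0 0 -0.15 1;0 0 0 0 0 -0.3 1;0 0 0 0 0 -0.45 1;0 0 0 0 0 -0.6 1;0 0 0 0 0 -0.75 1;0 0 0 0 0 -0.9 1;0 0 0 0 0 -1 1;0 0 0 0 0 -1 1'
python3 -m jog '0 0 0 0 0 -0.1 1;0 0 0 0 0 -0.1 1;0 0 0 0 0 -0.1 1'
python3 - <<'E'
from h import *
o=get_obs();print(o["moment"],o["qpos"][5]); goal([499.7,32,147.8],80)
E
```

```text
t: 25.6
ee_pos: [500.5, 32.4, 147.9]
orientation: [1.073, 2.949, 0.001]
ft_force: [5.4, 4.3, 3.1]
width: 47.6
grasp_force: 30.0
t: 26.4
ee_pos: [500.5, 32.8, 148.0]
orientation: [0.276, 3.126, 0.001]
ft_force: [5.9, 7.4, 4.1]
width: 47.4
grasp_force: 30.0
t: 26.7
ee_pos: [500.5, 32.9, 148.0]
orientation: [0.195, 3.132, 0.0]
ft_force: [6.1, 5.9, 4.6]
width: 47.6
grasp_force: 30.0
[ 1.38162242 -1.12774467  0.06417063] -1.4041871399693833
t 26.7 pos [500.5  32.9 148. ] shift [ 0.003 -0.005  0.001] turn [0.006 0.004 3.095]
```

Run:
```python
from h import *
snap("wrist","w6.png")
a=cv2.imread("pics/w3.png")[180:380,230:410];b=cv2.imread("pics/w6.png")[180:380,230:410]
cv2.imwrite("pics/cmp.png",cv2.resize(np.hstack([a,b]),None,fx=2,fy=2))
```

```text
(no output)
```

View pics/cmp.png

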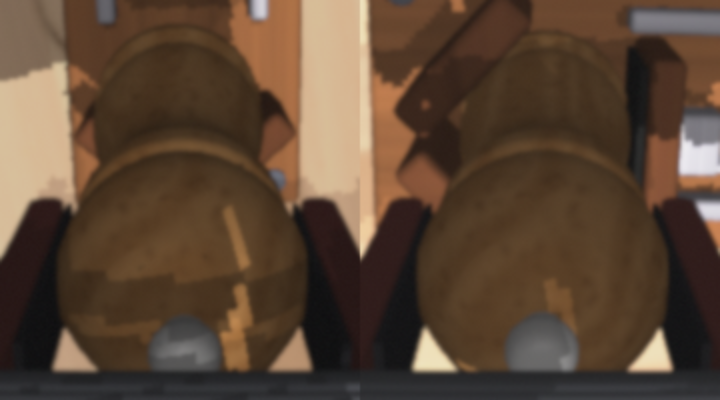

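Run:
```python
from h import *
f=lambda n:(lambda g:cv2.GaussianBlur(g,(0,0),1)-cv2.GaussianBlur(g,(0,0),5))(np.log(cv2.imread(f"pics/{n}.png",0).astype(np.float32)+5))
a,b=f("w3"),f("w6")
t=a[258:300,285:340]
for nm,(r0,r1,c0,c1) in {"up":(258,300,285,340),"lo":(262,295,275,330)}.items():
    r=cv2.matchTemplate(b[r0-12:r1+12,c0-40:c1+40],a[r0:r1,c0:c1],cv2.TM_CCOEFF_NORMED)
    _,v,_,p=cv2.minMaxLoc(r);print(nm,v,p[0]-40,p[1]-12,np.round(r.max(0)[::5],2))
```

```text
up 0.8901615738868713 -1 0 [0.15 0.26 0.17 0.12 0.31 0.45 0.46 0.71 0.88 0.53 0.13 0.25 0.37 0.23
 0.15 0.1  0.17]
lo 0.5534983277320862 -1 -1 [0.11 0.2  0.19 0.14 0.38 0.47 0.13 0.45 0.53 0.34 0.33 0.23 0.19 0.29
 0.31 0.19 0.14]
```

```bash
python3 -m jog '0 0 0 0 0 0 0.3;0 0 0 0 0 0 -0.3;0 0 0 0 0 0 -1;0 0 0 0 0 0 -1;0 0 -0.1 0 0 0 -1;0 0 -0.3 0 0 0 -1;0 0 -0.55 0 0 0 -1;0 0 -0.6 0 0 0 -1'
python3 - <<'E'
from h import *
f=lambda n:(lambda g:cv2.GaussianBlur(g,(0,0),1)-cv2.GaussianBlur(g,(0,0),5))(np.log(cv2.imread(f"pics/{n}.png",0).astype(np.float32)+5))
a,b=f("w3"),f("w6")
r=cv2.matchTemplate(b[198:252,255:395],a[210:240,295:345],cv2.TM_CCOEFF_NORMED);print("body",r.max())
T=snap("scene")
for t in ["mill_head","pepper_mill","lever_grip","salt_shaker","tin_small"]:print(t,find("scene",T,t))
T=snap("top","t9.png")
for t in ["mill_head","pepper_mill","lever_grip","salt_shaker","tin_small"]:print(t,find("top",T,t))
s=cv2.imread("pics/s5.png");n=get_image("scene")[:,:,::-1]
cv2.imwrite("pics/f.png",n)
E
```

```text
t: 27.55
ee_pos: [500.8, 32.0, 271.8]
orientation: [0.193, 3.13, -0.002]
ft_force: [0.0, 0.4, -0.6]
width: 87.7
grasp_force: 0.0
body 0.44844472
mill_head [(array([500.6,  33.1, 150.1]), 0.74)]
pepper_mill [(array([498.3,  30.2,  10. ]), 0.95)]
lever_grip [(array([536.8, 238.9,  45.9]), 0.62)]
salt_shaker [(array([ 426.3, -195. ,    0.8]), 0.86)]
tin_small [(array([ 483.5, -308.3,   -0.9]), 0.93)]
mill_head [(array([495.6,  29.6, 146.4]), 0.63)]
pepper_mill [(array([501.8,  29.9,  15.6]), 0.62)]
lever_grip [(array([534.6, 231. ,  50.8]), 0.57)]
salt_shaker [(array([ 426.9, -197.8,   -4.2]), 0.6)]
tin_small [(array([ 481. , -311.9,   -1.3]), 0.71)]
```

View pics/f.png

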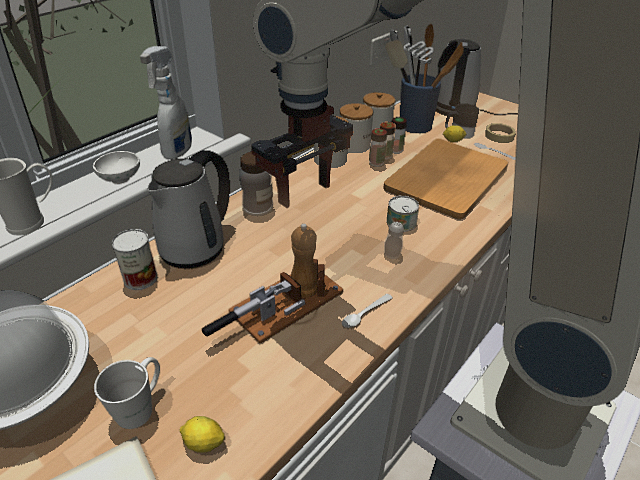

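The mill stands clamped at (304,265), the lever lies level at (222,318), the salt shaker and tin are where they were, and the gripper is clear of everything.

```bash
python3 -c "
from workcell import *
print(close_job())"
```

```text
the job is handed in; nothing more can be done
None
```

I handed the job in: the mill is clamped in the holder with the lever shut, and its head was turned about 93° anticlockwise by the gripper's rotation, with no slip seen in the wrist pictures. The salt shaker and tin are where they were.

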